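# Make up two flow-cell kits

## Robot

A 6-joint arm with a two-finger parallel gripper is mounted at the origin on the work surface. World frame = base frame: x ahead of the robot, y to its left, z up, the work surface at z = 0. Lengths are in mm, angles in rad, forces in N, time in s.
With the tool pointing down it reaches from about 275 to 1000 mm from the base axis. Payload 8.4 kg.
Tool frame: the origin (TCP) lies midway between the tips of the shut fingers; the grasp point (between the pads) lies 19 mm behind it; z points along the fingers, y is the line along which they close (so a half turn about z gives the same grasp; the last joint's range is limited). The gripper opens to 85 mm and grips with 20 to 120 N. Pads are 22 mm wide; open, the fingers measure 114 mm over their backs; the gripper's body (76 mm by 85 mm) begins 54 mm behind the grasp point. The pads swing forward as they close: fully open they stand 13 mm farther back than shut.
Start: joints at [-1.145, 0.353, 1.633, -0, 1.155, -0.002], TCP at [259.293, -568.678, 231.281] pointing down, gripper open.
Joint ranges: [-2.63, 2.63], [-0.92, 2.1], [0.06, 2.66], [-1.3, 4.44], [0, 2.69], [-3.02, 3.02]. Speed limits (rad/s): [2.22, 2.22, 2.79, 3.14, 3.14, 3.14].

## Interface

Orientations are given as a unit quaternion [x, y, z, w].
In Python, from cell import manip gives the robot as it stands. Calls block until the motion is done:
- manip.goto(position, orientation): joint-space move of the TCP to a pose.
- manip.line_to(position, v=150, frame=None, max_force=None): straight line of the TCP; frame=None keeps the orientation; v is the mean speed in mm/s. With max_force (N) it stops when the force on the tool has changed by that much, and returns True; else False.
- manip.set_joints(angles): joint-space move.
- manip.open_gripper() and manip.close(newtons=None): open the fingers fully, or close them until they stop; newtons is the grip in N (None keeps the last).
- manip.dwell(seconds).
- manip.solve_ik(position, orientation): joint angles nearest the present ones, or None.
- manip.read_state(): the state.
- manip.get_image(name): name is "scene" or "top" or "wrist"; returns a dict with "pixels" (384x512x3 uint8, red, green, blue), "vertical_fov" (degrees; the focal length in pixels is half the picture's height over the tangent of half this angle, whatever the lens; pixels are square), "cx", "cy" (the principal point, pixels), "eye" and "rotation" of the camera in the world; the wrist camera has in their place "tool_from_camera" (4x4, takes a point from camera to tool coordinates, whose origin is the TCP and whose axes are the flange's). Camera axes: x right, y up, looking along -z (the intrinsics and any distortion apply to the point x, -y, -z); pixel columns grow to the right and rows downward; lengths in mm; the calibration is good to about 2 mm. A picture is of the moment at which its call begins: read the wrist's pose just before it. There is no depth.
A pose or a line that the arm cannot do raises manip.MotionError and nothing moves.
- manip.sign_off(): hands the job in; it is judged then, once.
The state is a dict: "t": time; "joints": joint angles; "qvel": joint speeds; "joint_efforts": joint torques, N m; "ee_pos": TCP position; "ee_rot": TCP orientation; "ft_force": force on the tool from outside, world axes, zero at the start; "ft_torque": the same for the moment, N m; "width": opening from 0.0 (shut) to 1.0 (fully open); "gripper_force": force on a finger pad.
Only numpy, scipy, OpenCV 4.12 (cv2) and the standard library are available. Lean on these libraries where they do the work, as an engineer would, in place of code of your own. Each camera call takes 0.05 s, during which the arm holds its last target. There are 200 camera calls.

## Task

Make up the two flow-cell kits from the stock standing about the bench, one thing to a compartment, each standing upright on the tray floor. In the three-place tray put the squat amber bottle, the wide glass beaker and the straight brass coupling, with the beaker in the middle place (the other two either way round); in the two-place tray put the tall amber bottle and the brass tee, either way round. Set the bottles and the beaker down rather than dropping them, and leave the narrow beaker, the rubber stopper and the clamp boss where they are.

Things in the scene. Friction and masses are not known exactly. Their poses are not given: they have to be found in the camera images.
- tray_long: White plastic three-place tray, fixed to the bench, 68 (x) by 196 (y) mm, 12 mm high. Floor 4 mm thick, walls and dividers 4 mm thick, rising 8 mm above the floor. Three square compartments of 60 by 60 mm in a row along its y axis, with centres at y = -64, 0 and +64 mm, x = 0. Origin: centre of its underside; z up. The middle compartment is the one at y = 0.
- tray_short: White plastic two-place tray, fixed to the bench, 68 (x) by 132 (y) mm, 12 mm high. Floor 4 mm thick, walls and divider 4 mm thick, rising 8 mm above the floor. Two square compartments of 60 by 60 mm along its y axis, with centres at y = -32 and +32 mm, x = 0. Origin: centre of its underside; z up. 
- bottle_squat: Squat round amber glass bottle with a black cap, closed, standing upright, 62 mm high. Body 44 mm in diameter up to 42 mm height, then a shoulder, cap 30 mm in diameter from 49 mm to the top. About 0.11 kg. Origin: centre of its underside; z up. 
- bottle_tall: Tall slim round amber glass bottle with a black cap, closed, standing upright, 88 mm high. Body 34 mm in diameter up to 64 mm height, then a shoulder, cap 24 mm in diameter from 71 mm to the top. About 0.09 kg. Origin: centre of its underside; z up. 
- beaker_wide: The wider of the two clear glass beakers, empty, upright, open at the top: 42 mm outer diameter (straight sides, wall 2.5 mm), 58 mm high. About 0.04 kg. Origin: centre of its underside; z up. 
- coupling: Straight brass tube coupling standing on end: a round nut 30 mm in diameter from the foot to 18 mm height, a narrow hexagonal waist (20 to 30 mm height), a second round nut 30 mm in diameter from 32 mm to the top at 50 mm. About 0.14 kg. Origin: centre of its underside; z up. 
- tee: Brass tee fitting standing on its foot, 55 mm high: round foot 30 mm in diameter and 8 mm high, upright stem 22 mm in diameter, nut 26 mm in diameter from 38 mm height to the top; one level side branch points along its own +x at 27 mm height, up to 20 mm thick and reaching 30 mm from the stem's axis. About 0.13 kg. Origin: centre of the underside of the foot, on the stem's axis; z up.
- beaker_narrow: The narrower clear glass beaker, not part of either kit; to be left where it is: 29 mm in diameter, 50 mm high, light. Origin: centre of its underside; z up. 
- stopper: Black rubber stopper, not part of either kit; to be left where it is: 18 mm in diameter at the foot, 24 mm at the top, 26 mm high. Origin: centre of its underside; z up. 
- boss: Aluminium clamp boss (block of 40 by 28 by 26 mm with a thumb screw reaching 40 mm along its +x), not part of either kit; to be left where it is. Origin: centre of its underside; z up. 
There are look-alikes about, which are no part of the job. Leave any red look-alike of the bottle_tall alone.

How it is judged:
By the outcome, as a careful person would: the job done as asked, in the order asked, and still so for the second after the job is handed in, with the robot touching nothing.
It also fails if it takes over 128 s, if anything falls off the work surface, if the arm or the gripper's body presses on something with over 40 N, if the wrist force passes 120 N, or if a joint passes its speed limit or range.

## Working session

There is one attempt and no reset: what is moved stays moved. The work goes in short steps, each a Python script; the robot and the scene stay as the last script left them, time stands still between calls to the robot, and variables do not carry over. Pictures are saved under pics/ and viewed, at most 14 in all, crops included, and the job is handed in when it is done.

```bash
mkdir -p pics; ls; python3 - <<'E'
from cell import manip
import cv2
for n in ["top","scene"]:
    d=manip.get_image(n)
    cv2.imwrite(f"pics/{n}0.png",cv2.resize(d["pixels"][:,:,::-1],(800,600),interpolation=cv2.INTER_CUBIC))
    print({k:v for k,v in d.items() if k!="pixels"})
s=manip.read_state();print(s)
d=manip.get_image("wrist");print({k:v for k,v in d.items() if k!="pixels"})
E
```

```text
pics
{'vertical_fov': 55.906386448093244, 'cx': 256.63573099989225, 'cy': 189.63162192734126, 'eye': array([391.54596135,  28.67317331, 893.756334  ]), 'rotation': array([ 0.03513824, -0.06394665, -0.70464571,  0.70579781])}
{'vertical_fov': 42.447733566715314, 'cx': 257.1732394998298, 'cy': 193.03192039839524, 'eye': array([1335.58367765,  -80.0448054 ,  839.78624978]), 'rotation': array([0.28951849, 0.26278952, 0.60611352, 0.69263779])}
{'t': 0.1, 'joints': array([-1.14538685e+00,  3.53585390e-01,  1.63402655e+00,  6.13084661e-06,
        1.15519701e+00, -2.36967461e-03]), 'qvel': array([-0.00213325, -0.0024168 , -0.00195656, -0.00137844, -0.00197982,
       -0.00152887]), 'joint_efforts': array([ 9.41193975e-04, -6.06360626e+01, -3.42821324e+01, -5.75951822e-05,
        4.05794606e-03,  2.43952911e-05]), 'ee_pos': array([ 259.1329546 , -568.30141294,  230.6469028 ]), 'ee_rot': array([ 9.77212781e-01,  2.12261187e-01, -1.24937514e-04, -5.95184715e-04]), 'ft_force': array([-0.68727445,  0.26917381,  0.16827669]), 'ft_torque': array([-0.02150197, -0.03795716,  0.00150487]), 'gripper_force': 0.0, 'width': 1.0026912929016782}
{'vertical_fov': 58.30374506907357, 'cx': 255.29691712079196, 'cy': 191.26042956861238, 'tool_from_camera': array([[ 6.43464549e-04,  9.45700350e-01,  3.25039126e-01,
         8.46469229e+01],
       [ 9.99999715e-01, -4.79935909e-04, -5.83279958e-04,
         1.34446201e+00],
       [-3.95610112e-04,  3.25039409e-01, -9.45700389e-01,
        -1.41248301e+02],
       [ 0.00000000e+00,  0.00000000e+00,  0.00000000e+00,
         1.00000000e+00]])}
```

View pics/top0.png

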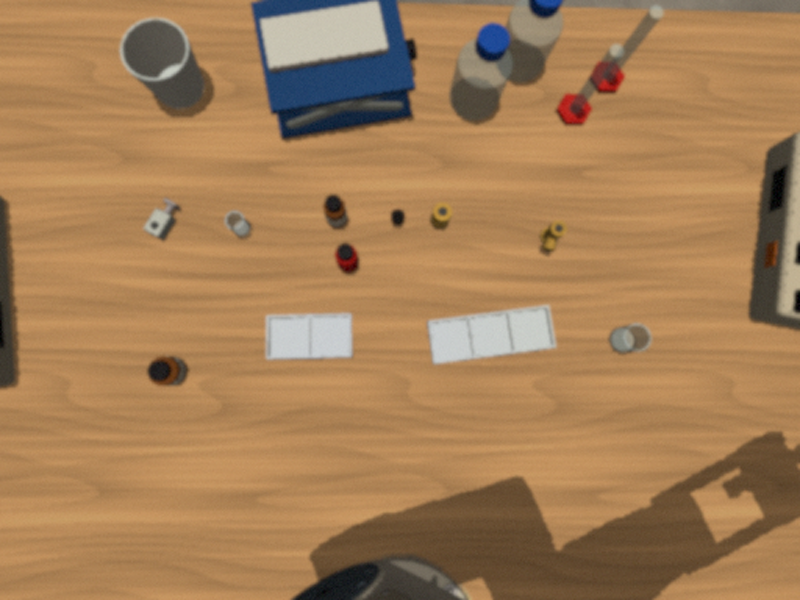

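View pics/scene0.png

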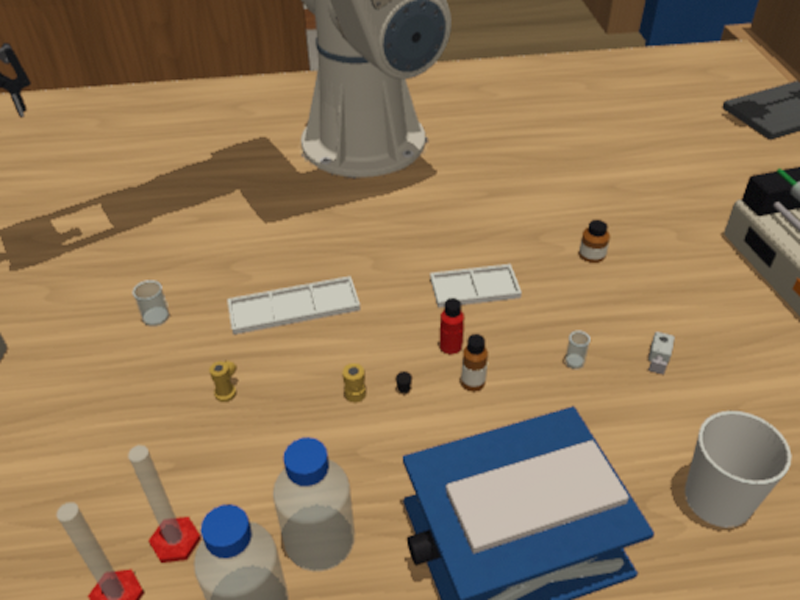

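Top view (800×600 pixels). The trays are at (309,337) for the two-place and (491,335) for the three-place. These could be mistaken for what I want:
- **Bottles:** tall amber (334,204), red look-alike (347,258), squat amber (163,371).
- **Beakers:** wide (640,337), narrow (235,220).
- **Brass:** coupling (442,212), tee (557,230) with its branch pointing down-left.
- **Leave alone:** stopper (397,217), boss (160,222).

The scene view agrees with this.

```bash
cat > h.py <<'E'
import numpy as np, cv2
from scipy.spatial.transform import Rotation as R
from cell import manip
S=512/800
def cam(d,st=None):
    f=192/np.tan(np.radians(d["vertical_fov"]/2))
    if "eye" in d: return f,d["cx"],d["cy"],np.array(d["eye"]),R.from_quat(d["rotation"]).as_matrix()
    T=np.eye(4);T[:3,:3]=R.from_quat(st["ee_rot"]).as_matrix();T[:3,3]=st["ee_pos"]
    M=T@d["tool_from_camera"];return f,d["cx"],d["cy"],M[:3,3],M[:3,:3]
def back(c,u,v,z):
    f,cx,cy,e,M=c; r=M@np.array([(u-cx)/f,-(v-cy)/f,-1]); return e+r*(z-e[2])/r[2]
def proj(c,p):
    f,cx,cy,e,M=c; q=M.T@(np.asarray(p,float)-e); return np.array([cx+f*q[0]/-q[2],cy-f*q[1]/-q[2]])
def quat(a):  # tool down, closing line (tool y) along world angle a
    y=np.array([np.cos(a),np.sin(a),0]);z=np.array([0,0,-1.]);return R.from_matrix(np.c_[np.cross(y,z),y,z]).as_quat()
E
python3 - <<'E'
from h import *
t=manip.get_image("top");s=manip.get_image("scene");ct=cam(t);cs=cam(s)
P={"squat":(163,371,62,598,227),"tall":(334,204,88,476,342),"bwide":(640,337,58,150,289),"coup":(442,212,50,354,370),"tee":(557,230,55,221,368),"red":(346,252,88,452,307),
"s1":(266,315,12,520,0),"s2":(352,314,12,0,0),"s3":(353,358,12,0,0),"s4":(266,359,12,0,0),"l1":(429,319,12,0,0),"l2":(549,306,12,0,0),"l3":(555,349,12,0,0),"l4":(433,363,12,0,0)}
for k,(u,v,z,a,b) in P.items():
    p=back(ct,u*S,v*S,z);print(k,p.round(1),(proj(cs,p)/S).round(0),(a,b))
q=t["pixels"];
c=[cv2.resize(q[int(v*S)-26:int(v*S)+26,int(u*S)-26:int(u*S)+26,::-1],(260,260),interpolation=cv2.INTER_CUBIC) for u,v in [(335,210),(167,370),(630,339),(442,214),(552,237),(237,223)]]
cv2.imwrite("pics/crop.png",np.vstack([np.hstack(c[:3]),np.hstack(c[3:])]))
E
```

```text
squat [399.2 336.7  62. ] [591. 224.] (598, 227)
tall [641.7  93.9  88. ] [472. 337.] (476, 342)
bwide [ 449.4 -365.5   58. ] [143. 289.] (150, 289)
coup [642.6 -69.5  50. ] [352. 369.] (354, 370)
tee [ 614.4 -246.7   55. ] [220. 365.] (221, 368)
red [569.9  75.4  88. ] [449. 301.] (452, 307)
s1 [485.8 202.5  12. ] [519. 291.] (520, 0)
s2 [487.8  69.3  12. ] [435. 301.] (0, 0)
s3 [419.4  67.   12. ] [427. 271.] (0, 0)
s4 [417.8 200.4  12. ] [508. 263.] (0, 0)
l1 [480.3 -51.4  12. ] [357. 305.] (0, 0)
l2 [ 501.6 -242.9   12. ] [230. 327.] (0, 0)
l3 [ 433.5 -249.9   12. ] [227. 297.] (0, 0)
l4 [411.7 -57.1  12. ] [349. 276.] (0, 0)
```

View pics/crop.png

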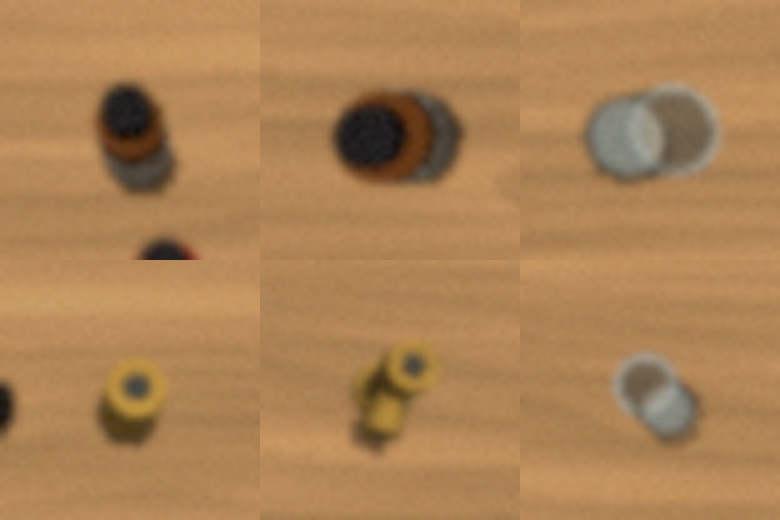

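The crops confirm the choices: amber tall and squat bottles with black caps, the wide beaker (left rim r≈42 px, against the narrow one at ≈30), the coupling, and the tee with its branch. Next is a wrist survey to refine the positions.

```bash
python3 - <<'E'
from h import *
import pickle
V={"bwide":(449,-365),"tee":(614,-247),"long":(457,-150),"coup":(642,-70),"tall":(642,94),"short":(453,135),"squat":(399,337)}
out={}
for k,(x,y) in V.items():
    manip.goto([x,y,185],quat(0.)); manip.dwell(0.2)
    s=manip.read_state(); out[k]=(s,manip.get_image("wrist"))
    print(k,s["t"],s["joints"].round(2))
pickle.dump(out,open("survey.pkl","wb"))
def crop(k):
    s,d=out[k];c=cam(d,s);u,v=proj(c,[*V[k],30]);u0=int(np.clip(u-75,0,361));v0=int(np.clip(v-75,0,233))
    print(k,u0,v0);return cv2.resize(d["pixels"][v0:v0+150,u0:u0+150,::-1],(266,266))
c=[crop(k) for k in ["bwide","tee","coup","tall","squat"]]
c.append(np.zeros_like(c[0]))
cv2.imwrite("pics/obj.png",np.vstack([np.hstack(c[:3]),np.hstack(c[3:])]))
cv2.imwrite("pics/trays.png",cv2.resize(np.vstack([out["long"][1]["pixels"][:,:,::-1],out["short"][1]["pixels"][:,:,::-1]]),(400,600)))
E
```

```text
bwide 1.5417 [-0.69  0.33  1.78 -0.    1.03 -0.68]
tee 2.6167 [-0.39  0.45  1.59 -0.    1.1  -0.39]
long 3.6333 [-0.32  0.19  1.98 -0.    0.98 -0.32]
coup 4.7083 [-0.11  0.43  1.63 -0.    1.08 -0.11]
tall 5.6583 [ 0.14  0.43  1.62 -0.    1.09  0.14]
short 6.7 [ 0.29  0.17  1.99 -0.    0.97  0.29]
squat 7.8 [ 0.7   0.25  1.9  -0.    1.    0.7 ]
bwide 179 94
tee 180 94
coup 179 95
tall 178 94
squat 178 94
```

View pics/obj.png

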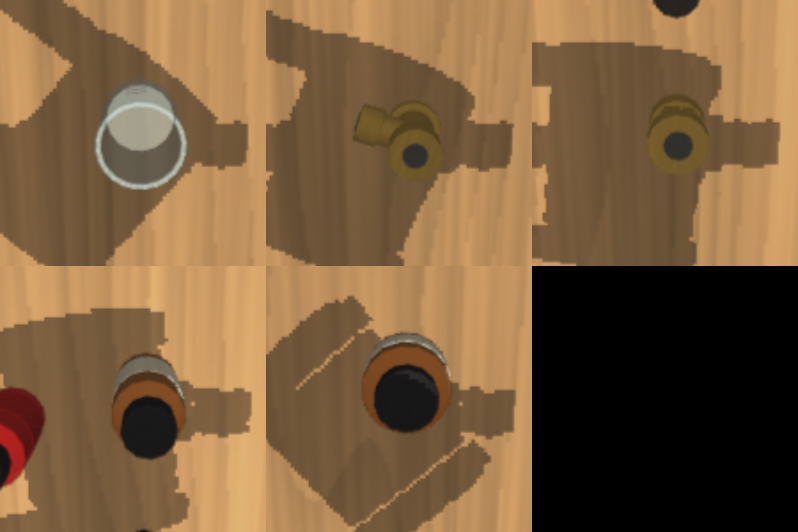

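View pics/trays.png

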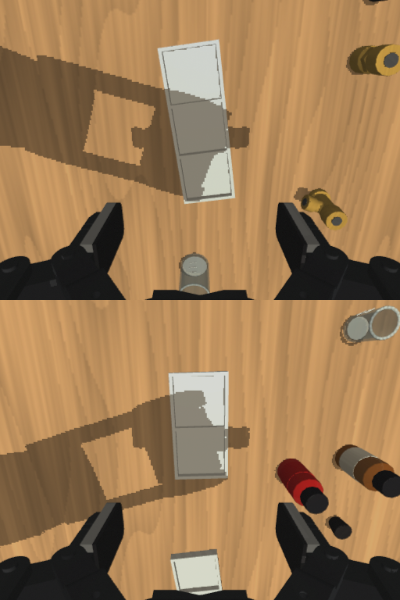

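Wrist crops (local px): beaker rim (141,146), tee bore (149,156) with the branch end near (95,122), coupling bore (146,146), tall cap (149,162), squat cap (141,132). Both trays are empty and fully in view.

```bash
python3 - <<'E'
from h import *
import pickle
o=pickle.load(open("survey.pkl","rb"))
L={"bwide":(179,94,141,146,58),"tee":(180,94,149,156,55),"coup":(179,95,146,146,50),"tall":(178,94,149,162,88),"squat":(178,94,141,132,62)}
for k,(u0,v0,u,v,z) in L.items():
    s,d=o[k];c=cam(d,s);print(k,back(c,u0+u/1.773,v0+v/1.773,z).round(1))
s,d=o["tee"];c=cam(d,s);print("branch end",back(c,180+95/1.773,94+122/1.773,27).round(1))
for k in ["long","short"]:
    s,d=o[k];c=cam(d,s);h=cv2.cvtColor(d["pixels"],cv2.COLOR_RGB2HSV)
    m=((h[...,1]<70)&(h[...,2]>75)).astype(np.uint8);m[280:]=0
    m=cv2.morphologyEx(m,cv2.MORPH_CLOSE,np.ones((7,7)))
    cn=max(cv2.findContours(m,0,1)[0],key=cv2.contourArea)[:,0]
    P=np.float32([back(c,u,v,12)[:2] for u,v in cn]);print(k,cv2.minAreaRect(P),cv2.boundingRect(cn))
E
```

```text
bwide [ 452.6 -362.7   58. ]
tee [ 621.5 -250.7   55. ]
coup [647.4 -70.8  50. ]
tall [648.5  98.1  88. ]
squat [402.8 346.9  62. ]
branch end [ 594.8 -241.5   27. ]
long ((459.9271240234375, -150.7626953125), (67.85227966308594, 195.39895629882812), 7.647241115570068) (202, 50, 99, 211)
short ((456.2928771972656, 136.27767944335938), (67.83818817138672, 132.02220153808594), 1.6299899816513062) (216, 91, 77, 139)
```

```bash
cat >> h.py <<'E'
LONG=(np.array([459.9,-150.8]),np.radians(7.65)); SHORT=(np.array([456.3,136.3]),np.radians(1.63))
def spot(tray,y):
    c,a=tray;return c+y*np.array([-np.sin(a),np.cos(a)])
def pick(xy,z,a,N):
    manip.open_gripper(); manip.goto([*xy,135],quat(a)); manip.line_to([*xy,z],v=120)
    manip.close(N); s=manip.read_state(); print("grip w",s["width"],s["gripper_force"],s["ee_pos"].round(1))
    manip.line_to([*xy,150],v=150); s=manip.read_state(); print("up w",s["width"],s["gripper_force"],s["ft_force"].round(1),"t",s["t"])
def place(xy,z,a):
    manip.goto([*xy,150],quat(a)); manip.line_to([*xy,z+14],v=150); manip.dwell(.3)
    hit=manip.line_to([*xy,z+1-4],v=25,max_force=4); s=manip.read_state()
    print("down",hit,s["ee_pos"].round(1),"nominal",z+4-4+4 if 0 else z+4,s["ft_force"].round(1))
    manip.dwell(.2); manip.open_gripper(); manip.line_to([*xy,150],v=150); print("t",manip.read_state()["t"])
E
sed -i 's/z+14\],v=150/z+16],v=150/; s/z+1-4\]/z+1]/; s/z+4-4+4 if 0 else z+4/z+4/' h.py
python3 - <<'E'
from h import *
pick((402.8,346.9),10,0.,30)
place(spot(LONG,64),10,LONG[1])
manip.goto([459,-100,185],quat(0.)); manip.dwell(.2)
s=manip.read_state();d=manip.get_image("wrist");cv2.imwrite("pics/a1.png",d["pixels"][:,:,::-1]);c=cam(d,s);print(proj(c,[*spot(LONG,64),66]))
E
```

```text
grip w 0.505013634831612 30.00942964456044 [402.9 347.   10.6]
up w 0.505109774474016 30.64741847687401 [ 0.2 -0.2 -2.4] t 11.125
down True [451.4 -87.4  14.4] nominal 14 [-0.2 -0.3  3.1]
t 16.2333
[245.47614218 168.93439929]
```

View pics/a1.png

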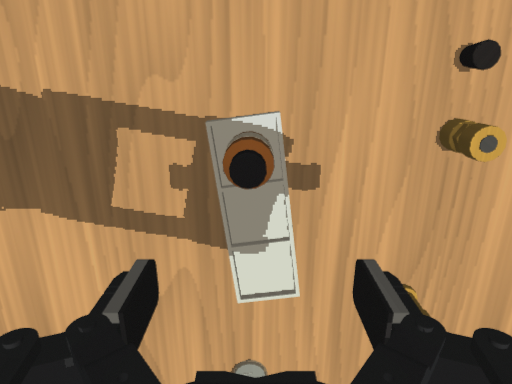

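The squat bottle stands in the end place nearest +y, with its cap at (248,168) against a predicted (245,169). Next are the beaker and the coupling.

```bash
python3 - <<'E'
from h import *
pick((452.6,-362.7),12,0.,25)
place(spot(LONG,0),12,LONG[1])
pick((647.4,-70.8),17,0.,40)
place(spot(LONG,-64),17,LONG[1])
manip.goto([459,-130,185],quat(0.)); manip.dwell(.2)
s=manip.read_state();d=manip.get_image("wrist");cv2.imwrite("pics/a2.png",d["pixels"][:,:,::-1]);c=cam(d,s);print([proj(c,[*spot(LONG,y),z]) for y,z in [(0,62),(-64,54)]])
E
```

```text
grip w 0.493593647595349 25.061009544879198 [ 452.8 -362.9   12.6]
up w 0.4890088638716619 25.36518121138215 [ 0.9 -0.2 -0.1] t 20.7333
down True [ 459.8 -150.8   16.3] nominal 16 [0.3 0.3 3.8]
t 25.0833
grip w 0.3378910626444977 39.32457415330646 [647.7 -70.8  17.4]
up w 0.338226991471748 39.400705547823236 [ 0.1  0.5 -1. ] t 28.8583
down True [ 468.3 -214.3   21.3] nominal 21 [-0.1  0.3  8.1]
t 33.3
[array([255.11407161, 205.61987732]), array([264.57694672, 267.89490777])]
```

View pics/a2.png

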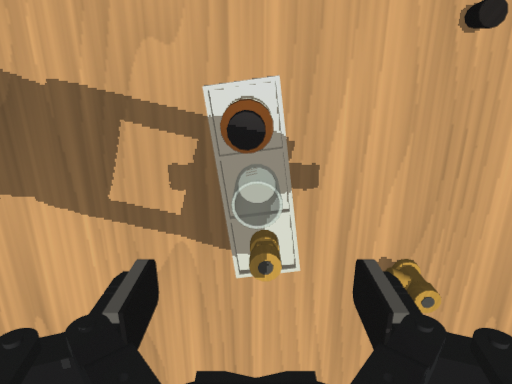

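The long tray is filled. The beaker rim is at (256,204) and the coupling top at (265,268), both as predicted. Next are the tall bottle and the tee.

```bash
python3 - <<'E'
from h import *
a=SHORT[1]
pick((648.5,98.1),26,np.radians(-74),30)
place(spot(SHORT,-32),26,a)
# tee: branch at 161 deg, gripped across it; branch then turned to tray +y (outward)
br=np.arctan2(9.2,-26.7)
pick((621.5,-250.7),25,br-np.pi/2,40)
place(spot(SHORT,30),25,a)
manip.goto([456,150,185],quat(0.)); manip.dwell(.2)
s=manip.read_state();d=manip.get_image("wrist");cv2.imwrite("pics/a3.png",d["pixels"][:,:,::-1]);c=cam(d,s);print([proj(c,[*spot(SHORT,y),z]) for y,z in [(-32,92),(30,59)]])
manip.goto([300,-450,230],quat(0.));d=manip.get_image("top");cv2.imwrite("pics/a4.png",cv2.resize(d["pixels"][100:270,60:460,::-1],(800,340)))
E
```

```text
grip w 0.38503613332755493 29.719988387078047 [648.7  98.1  26.4]
up w 0.38998439169494487 29.892775719054043 [-0.1  0.4 -0.9] t 38.3
down True [457.5 104.3  30.2] nominal 30 [0.5 0.9 4.3]
t 42.8083
grip w 0.28572775448607757 39.10958111286163 [ 621.7 -250.8   25.4]
up w 0.2899925554306767 39.27317440509796 [ 1.1 -0.6 -2.3] t 47.2583
down True [455.6 166.3  29.3] nominal 29 [-1.5 -0.7  6.4]
t 52.4
[array([256.29617313, 251.27291858]), array([254.21435524, 161.45807742])]
```

View pics/a3.png

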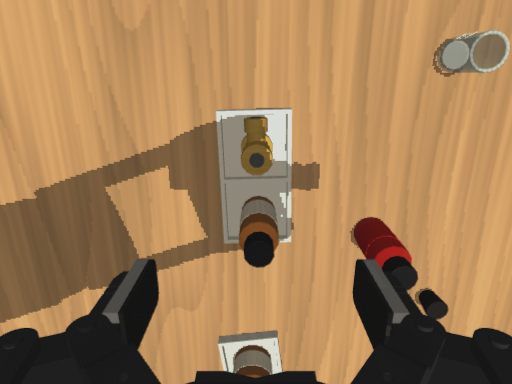

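View pics/a4.png

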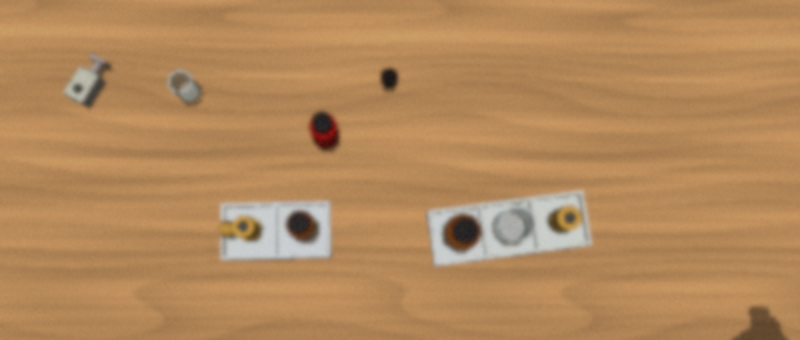

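All five stand upright in their compartments: tall cap (259,250), tee bore (257,160), both as predicted. The stopper, red bottle, narrow beaker and boss haven't moved. Handing in.

```bash
python3 -c "
from cell import manip
print(manip.sign_off(), manip.read_state()['t'])"
```

```text
the job is handed in; nothing more can be done
the job is handed in; nothing more can be done
```

Both kits are made up and the job is handed in at about 54 s of the 128 s allowed: squat bottle, wide beaker (middle) and coupling in the three-place tray, tall bottle and tee in the two-place tray, with everything else left where it stood.

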